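# Fetch the weld section from the rotary specimen store to the microscope

### The job

Turn the carousel of the specimen store the shorter way round until the only rectangular specimen mount stands in the middle of the access opening of the clear cover, and let go of the carousel there. Then lift that mount out and set it down (do not drop it) the same way up on the microscope's stage, centred over the round hole, with its long side parallel to the long edge of the stage, and let go. Leave the other mounts in their nests and the things lying on the bench where they are.

Things in the scene. Friction and masses are not known exactly. Their poses are not given: they have to be found in the camera images.
- store: Round rotary specimen store, 332 mm across, fixed to the bench. Origin: centre of its underside, on the carousel's vertical axis. White base, grey turning carousel disc and, above it, a fixed flat clear dust cover (underside 74, top 78 mm above the bench) with a clear skirt. Its own -x points to the access opening, the only place where a mount can be lifted out; see port.
- carousel (a joint): Carousel angle in rad, anticlockwise from above positive, 0 at the start. No stops: it turns endlessly both ways, even friction (0.1 N m), no clicks, stays where left. 7 round felt-bottomed nests (76 mm inside, 82 mm outside, rim 5 mm above the felt), evenly spaced 110 mm from the axis. At the start an empty nest stands in the opening; six hold one mount each, in random order.
- knob (a point): Centre, at mid height, of the round black fluted knob on the carousel's axis above the cover: 56 mm across (60 mm over the flutes), 22 mm tall, from 81 to 103 mm above the bench (3 mm gap over the cover). It is fast to the carousel and turns it one to one.
- port (a point): Fixed point in the middle of the access opening: 110 mm from the axis along the store's own -x, at the height of the felt in the nests (42 mm above the bench). The opening is a sector of 73 degrees centred on it, cut out of cover and skirt from the rim in to 20 mm from the axis.
- rear (a point): Fixed point opposite the opening: 110 mm from the axis along the store's own +x, same height. A mount that goes the long way round passes it.
- hub (a point): Fixed point on the carousel's axis at the height of the felt (42 mm above the bench).
- weld_mount: The rectangular specimen mount: black resin block 60 x 36 x 26 mm (70 to 140 g). Origin: centre of its underside; x along its 60 mm side, y along its 36 mm side, z up. It lies polished face down in one of the nests at any yaw.
- round1: Round black specimen mount, 50 mm across and 24 mm tall, in another nest of the carousel. Origin: centre of its underside. Stays in its nest.
- round2: Round black specimen mount, 50 mm across and 20 mm tall, in another nest of the carousel. Origin: centre of its underside. Stays in its nest.
- round3: Round black specimen mount, 40 mm across and 24 mm tall, in another nest of the carousel. Origin: centre of its underside. Stays in its nest.
- round4: Round black specimen mount, 40 mm across and 20 mm tall, in another nest of the carousel. Origin: centre of its underside. Stays in its nest.
- round5: Round black specimen mount, 45 mm across and 22 mm tall, in another nest of the carousel. Origin: centre of its underside. Stays in its nest.
- microscope: White inverted microscope, fixed to the bench. Origin: on the bench below the stage hole. Eyepieces and camera lie 130 to 300 mm from the stage hole along its own -x, up to 365 mm high; nothing stands above the stage. The black stage is a flat plate, 150 mm along the microscope's x and 220 mm (long edge) along its y, top 205 mm above the bench, with a flush aluminium insert 90 mm across.
- stage_hole (a point): Centre of the round 21 mm hole in the middle of the stage, at the level of the stage's top.
- alcohol: White plastic bottle, 64 mm across, 150 mm tall, standing loose on the bench; origin at the centre of its foot. Not to be disturbed.
- spare_mount: Round black mount 40 mm across, 22 mm tall, loose on the bench; origin at the centre of its underside. Not to be disturbed.
- caliper: Digital caliper lying on the bench, 230 x 80 x 14 mm; origin on its underside in the middle of its beam, x along the beam. Not to be disturbed.

How it is judged:
By the outcome, as a careful person would: the job done as asked, in the order asked, and still so for the second after the job is handed in, with the robot touching nothing.
It also fails if it takes over 67 s, if anything falls off the work surface, if the arm or the gripper's body presses on something with over 40 N, if the wrist force passes 120 N, or if a joint passes its speed limit or range.

### The arm

A 6-joint arm with a two-finger parallel gripper is mounted at the origin on the work surface. World frame = base frame: x ahead of the robot, y to its left, z up, the work surface at z = 0. Lengths are in m, angles in rad, forces in N, time in s.
With the tool pointing down it reaches from about 0.35 to 0.975 m from the base axis. Payload 4.9 kg.
Tool frame: the origin (TCP) lies on the mounting face of the last link; the fingertips stand 173 mm ahead of it and the grasp point (between the pads) lies 155 mm ahead of it; z points along the fingers, y is the direction in which the jaws open and shut (so a half turn about z gives the same grasp; the last joint's range is limited). The gripper opens to 85 mm and grips with 20 to 120 N. Pads are 22 mm wide; open, the fingers measure 114 mm over their backs; the gripper's body (76 mm by 85 mm) begins 54 mm behind the grasp point. The pads swing forward as they close: fully open they stand 13 mm farther back than shut.
Start: joints at [1.219, 0.053, 1.613, -0, 1.476, -0.119], TCP at [0.144, 0.608, 0.405] pointing down, gripper open.
Joint ranges: [-3.01, 3.01], [-1.01, 2.22], [0.06, 2.58], [-1.02, 4.17], [0.09, 2.62], [-3.14, 3.14]. Speed limits (rad/s): [2.57, 2.57, 3.14, 3.14, 3.14, 3.14].

### API

Orientations are given as a unit quaternion [w, x, y, z].
In Python, from plant import manip gives the robot as it stands.
- The arm moves only by the tool play_rows, never from a script. Its argument "increments" is a list of rows, each an object with "offset": the shift along the tool's x, y, z in mm, a list of three; "twist": the turn about the tool's z in rad; "grip": the opening, from 0 (shut) to 1 (fully open). In form: [{"offset": [dx, dy, dz], "twist": twist, "grip": grip}, ...]. A call has 1 to 5 rows; each row is the pose to reach, as a shift and turn from the pose commanded when the call began, along the tool's axes at that moment; what a row does not reach only later rows make up. A row lasts 1/12 s, in which the tool goes at most 41.7 mm and 7.16 degrees, less where a joint would pass 70% of its speed; a pose out of reach is approached as far as the arm can. A call with a gripper value outside its range is refused whole. The fingers move at their own pace and stop on an object; the grip force is fixed at half the most. Time passes only in rows, so rows that repeat a pose let the fingers close. It gives the time, the measured TCP pose, the force and the opening at its end, in the units of the state.
- manip.state(): the state, without advancing time (a new reading comes with each control period).
- manip.grab_frame(name): name is "scene" or "side" or "wrist"; returns the picture (384x512x3 uint8, blue, green, red); there is no depth.
- manip.get_calibration(name): a dict with "fx", "fy", "cx", "cy" (pixels), "k1" (the pictures are not rectified: a ray, as slopes to the right and down, at radius r is drawn at 1 + k1 r^2 times it, then the intrinsics apply), "T" (4x4, takes a point from camera to world coordinates). Camera axes: x right, y down, z forward; pixel columns grow to the right and rows downward; lengths in m; the calibration is good to about 2 mm. A picture is of the moment at which its call begins: read the wrist's pose just before it. get_calibration takes no time and is no camera call; for the wrist camera it gives the pose at the moment of the call.
- manip.job_done(): hands the job in, once; it reports no verdict.
Trained networks look in the newest picture that a camera, given by its name, has taken for a name from the list of things; names that differ only in an ending like _2 or _b are one class to them, and where a whole thing is asked for, a point or a joint stands for the part that bears it (a point fixed in the world has none). Each returns a list of dicts, best first, with "p" (0 to 1); they miss things now and then, are a little off and sometimes report something else, mostly with a low value. They report only what shows in the picture. A call takes as long as a camera call.
- manip.boxes_of(query, camera): "xyz" ([x, y, z] in m, in the coordinates of the camera as it stood for that picture, good to about 4 mm: the middle of the surface that is visible of it).
- manip.tip_of(query, camera): "xyz" ([x, y, z] in m, in the coordinates of the camera as it stood for that picture, good to about 4 mm: a listed point, or the origin of a listed thing).
The state is a dict: "time": time; "joint_pos": joint angles; "joint_vel": joint speeds; "joint_efforts": joint torques, N m; "tool_pos": TCP position; "tool_rot": TCP orientation; "contact_force": force on the tool from outside, world axes, zero at the start; "ft_torque": the same for the moment, N m; "gripper_width": opening from 0.0 (shut) to 1.0 (fully open).
Only numpy, scipy, OpenCV 4.12 (cv2) and the standard library are available. Lean on these libraries where they do the work, as an engineer would, in place of code of your own. Each camera call takes 0.05 s, during which the arm holds its last target. There are 200 camera calls.

## Working session

There is one attempt and no reset: what is moved stays moved. The work goes in short steps, Python scripts to look and compute and a tool call to move; the robot and the scene stay as the last step left them, time stands still between calls to the robot, and variables do not carry over. Pictures are saved under pics/ and viewed, about 8 in all and at most 12, crops included, and the job is handed in when it is done.

Besides the shell and the picture viewer there is one more tool, called after "Emit:" by a JSON object that holds its "method" and its "body". play_rows: Moves the arm, as the interface text tells. Its arguments: {"type":"object","properties":{"increments":{"type":"array"}},"required":["increments"]}

```bash
ls; mkdir -p pics; cat > h.py <<'E'
import numpy as np, cv2
from plant import manip
from scipy.spatial.transform import Rotation as R
def w(p,T): return (np.array(T)@np.r_[p,1])[:3]
def look(cam,names,fn=None,tip=True):
    c=manip.get_calibration(cam); T=np.array(c["T"]); im=manip.grab_frame(cam)
    if fn: cv2.imwrite("pics/"+fn,im)
    for n in names:
        for f in ((manip.tip_of,) if tip else (manip.boxes_of,)):
            r=f(n,cam)
            print(cam,n,[(round(d["p"],2),w(d["xyz"],T).round(3).tolist()) for d in r[:3]])
    return im,c
def pix2plane(c,u,v,z):
    K=np.array([[c["fx"],0,c["cx"]],[0,c["fy"],c["cy"]],[0,0,1.]])
    p=cv2.undistortPoints(np.array([[[u,v]]],float),K,np.array([c["k1"],0,0,0,0.]))[0,0]
    T=np.array(c["T"]); d=T[:3,:3]@np.r_[p,1]; o=T[:3,3]
    return o+d*(z-o[2])/d[2]
def proj(c,P):
    T=np.linalg.inv(np.array(c["T"])); q=T[:3,:3]@np.array(P)+T[:3,3]; x,y=q[:2]/q[2]; s=1+c["k1"]*(x*x+y*y)
    return c["fx"]*x*s+c["cx"],c["fy"]*y*s+c["cy"]
def totool(d):
    s=manip.state(); q=s["tool_rot"]; r=R.from_quat([q[1],q[2],q[3],q[0]])
    return r.inv().apply(d)*1000
E
python3 - <<'E'
from h import *
s=manip.state(); print(s)
a,c=look("scene",["port","hub","knob","rear","weld_mount","stage_hole","microscope","store","alcohol","caliper"],None)
b,c2=look("side",["port","knob","weld_mount","stage_hole"],None)
cv2.imwrite("pics/a.png",a);cv2.imwrite("pics/b.png",b)
print(c["T"],c2["T"])
E
```

```text
pics
{'time': 0.0, 'joint_pos': array([ 1.21898901e+00,  5.33433463e-02,  1.61428360e+00,  8.73772135e-06,
        1.47601264e+00, -1.19000388e-01]), 'joint_vel': array([-0.00039193, -0.00064262, -0.00079805, -0.00044266, -0.00108107,
        0.00045659]), 'joint_efforts': array([-3.02253262e-03, -3.93700111e+01, -3.70169699e+01, -3.91071553e-04,
        7.39225798e-03,  2.38293080e-05]), 'tool_pos': array([0.14409894, 0.60788467, 0.40347725]), 'tool_rot': array([-2.42937490e-04,  1.16141122e-01,  9.93232195e-01, -9.94223816e-04]), 'contact_force': array([-0.24900181,  0.42328932, -0.45412275]), 'ft_torque': array([-0.02996286,  0.01392771,  0.02591423]), 'gripper_width': 1.0012583403647208}
scene port [(0.78, [0.477, 0.21, 0.041])]
scene hub [(0.82, [0.582, 0.249, 0.043])]
scene knob [(0.89, [0.579, 0.246, 0.091])]
scene rear [(0.33, [0.51, -0.321, -0.001]), (0.27, [0.683, -0.368, -0.001])]
scene weld_mount [(0.48, [0.487, 0.302, 0.041])]
scene stage_hole [(0.6, [0.512, -0.32, 0.203]), (0.46, [0.579, 0.247, 0.044])]
scene microscope [(0.97, [0.505, -0.321, 0.001]), (0.23, [0.8, 0.03
[... 163 characters left out ...]
5, [0.681, -0.368, 0.0]), (0.64, [0.473, 0.203, 0.039])]
side knob [(0.56, [0.574, 0.248, 0.093]), (0.55, [0.684, -0.367, -0.001]), (0.55, [0.805, 0.026, 0.001])]
side weld_mount [(0.55, [0.475, 0.202, 0.043]), (0.24, [0.575, 0.249, 0.093])]
side stage_hole [(0.94, [0.512, -0.321, 0.207])]
[[ 0.72841598  0.40169707 -0.55502218  1.14095575]
 [ 0.68499775 -0.44320939  0.57822445 -0.57059487]
 [-0.01371997 -0.80137688 -0.59800239  0.69728206]
 [ 0.          0.          0.          1.        ]] [[-0.9823727  -0.08832955  0.16474759  0.47264875]
 [-0.18650479  0.52273414 -0.83184432  0.75083564]
 [-0.01264275 -0.84790737 -0.52999364  0.632278  ]
 [ 0.          0.          0.          1.        ]]
```

View pics/a.png

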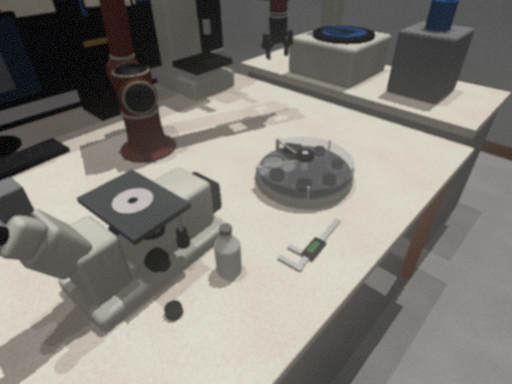

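View pics/b.png

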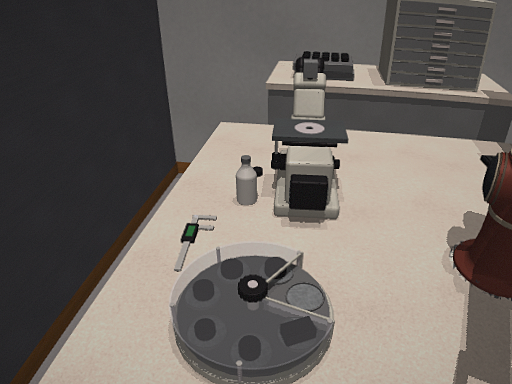

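The side view shows the rectangular mount at about (298,331), next to the empty nest in the opening (305,296). The knob is at (253,288) and the stage hole at (310,128). The scene view agrees, with the store at (305,170) and the microscope at (130,200). Next I compute the mount's angle.

```bash
python3 - <<'E'
from h import *
c=manip.get_calibration("side"); s=manip.get_calibration("scene")
K=pix2plane(c,253,283,.103); K2=pix2plane(s,307,151,.103)
print(K,K2)
k=np.array([.578,.248,0])
for n,u,v,z in [("mount",298,330,.068),("empty",305,296,.044)]:
    p=pix2plane(c,u,v,z); d=p-k; print(n,p.round(3),np.hypot(*d[:2]),np.degrees(np.arctan2(d[1],d[0])))
print(totool(np.array([.579,.247,.41])-manip.state()["tool_pos"]))
w_=manip.get_calibration("wrist"); T=np.array(w_["T"]); print(T.round(3), manip.state()["tool_pos"])
E
```

```text
[0.57632043 0.24468942 0.103     ] [0.58111675 0.25825773 0.103     ]
mount [0.48  0.314 0.068] 0.11815525562688292 146.0833176350967
empty [0.474 0.207 0.044] 0.11206048133060989 -158.39227573064787
[-506.40129223 -251.06483168   -5.27276727]
[[ 0.23   0.936  0.268  0.077]
 [ 0.973 -0.222 -0.063  0.623]
 [ 0.001  0.275 -0.962  0.374]
 [ 0.     0.     0.     1.   ]] [0.14418878 0.60813028 0.40473274]
```

Emit:
{"method": "play_rows", "body": {"increments": [{"offset": [-36,-18,0],"twist": 0,"grip": 1},{"offset": [-73,-36,0],"twist": 0,"grip": 1},{"offset": [-110,-54,0],"twist": 0,"grip": 1},{"offset": [-147,-72,0],"twist": 0,"grip": 1},{"offset": [-184,-90,0],"twist": 0,"grip": 1}]}}

```text
time: 1.22
tool_pos: [0.3034, 0.4768, 0.4049]
tool_rot: [0.0, 0.116, 0.993, 0.0]
contact_force: [1.1, 0.0, 0.2]
gripper_width: 0.996
```

Emit:
{"method": "play_rows", "body": {"increments": [{"offset": [-36,-18,0],"twist": 0,"grip": 1},{"offset": [-73,-36,0],"twist": 0,"grip": 1},{"offset": [-110,-54,0],"twist": 0,"grip": 1},{"offset": [-147,-72,0],"twist": 0,"grip": 1},{"offset": [-184,-90,0],"twist": 0,"grip": 1}]}}

```text
time: 1.63
tool_pos: [0.4619, 0.3465, 0.405]
tool_rot: [0.0, 0.116, 0.993, 0.0]
contact_force: [0.7, 0.8, 1.0]
gripper_width: 0.998
```

Emit:
{"method": "play_rows", "body": {"increments": [{"offset": [-36,-18,0],"twist": 0,"grip": 1},{"offset": [-73,-36,0],"twist": 0,"grip": 1},{"offset": [-110,-54,0],"twist": 0,"grip": 1},{"offset": [-138,-71,0],"twist": 0,"grip": 1},{"offset": [-138,-71,0],"twist": 0,"grip": 1}]}}

```text
time: 2.05
tool_pos: [0.582, 0.243, 0.4045]
tool_rot: [0.001, 0.119, 0.993, -0.001]
contact_force: [-0.2, 0.4, -0.9]
gripper_width: 0.999
```

```bash
python3 - <<'E'
from h import *
s=manip.state(); print(s["time"],s["tool_pos"],s["joint_pos"])
a,c=look("wrist",["port","hub","knob","rear","weld_mount"],"c.png")
print(totool(np.array([1,0,0])),totool(np.array([0,1,0])))
E
```

```text
2.05 [0.58204592 0.24302428 0.4045429 ] [ 0.27799333  0.06604596  1.59925863 -0.00222279  1.47531228 -1.05376453]
wrist port [(0.73, [0.473, 0.202, 0.042])]
wrist hub []
wrist knob [(0.7, [0.579, 0.243, 0.091])]
wrist rear []
wrist weld_mount []
[-9.73439202e+02  2.28945649e+02 -9.60803277e-02] [2.28945624e+02 9.73439188e+02 2.18247519e-01]
```

View pics/c.png

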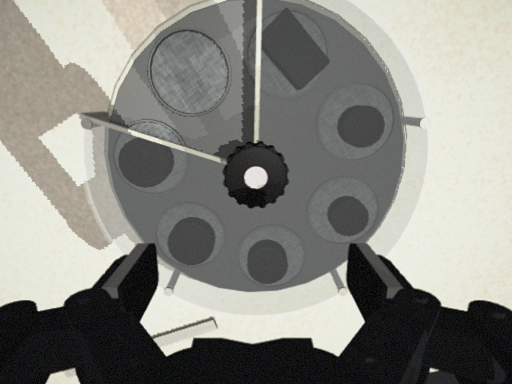

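The wrist view shows the knob at (256,177), the empty nest at (189,72), the rectangular mount at (295,48) and the opening edges as struts along (258,10)–(257,140) and (90,120)–(220,158).

```bash
python3 - <<'E'
from h import *
c=manip.get_calibration("wrist")
k=pix2plane(c,256,177,.103); print("knob",k)
ang=lambda d:np.degrees(np.arctan2(d[1],d[0]))%360
for n,u,v,z in [("empty",189,72,.045),("mount",296,49,.068),("port edge1",258,10,.078),("e1b",257,140,.078),("e2",90,120,.078),("e2b",220,158,.078),("o1",146,160,.064),("o2",192,240,.064),("o3",268,261,.064),("o4",348,216,.064),("o5",361,126,.064)]:
    p=pix2plane(c,u,v,z); d=p-k; print(n,p.round(4),np.hypot(*d[:2]).round(4),ang(d).round(1))
q=[pix2plane(c,u,v,.068)[:2] for u,v in [(262,38),(290,9),(329,56),(300,88)]]
print([np.linalg.norm(q[i]-q[(i+1)%4]).round(3) for i in range(4)],[ang(q[(i+1)%4]-q[i]).round(1) for i in range(4)])
print(totool(k-manip.state()["tool_pos"]))
E
```

```text
knob [0.57344165 0.25199281 0.103     ]
empty [0.4706 0.21   0.045 ] 0.1111 202.2
mount [0.4767 0.3111 0.068 ] 0.1134 148.6
port edge1 [0.4415 0.2845 0.078 ] 0.1359 166.2
e1b [0.5453 0.2598 0.078 ] 0.0292 164.5
e2 [0.4935 0.1168 0.078 ] 0.1571 239.4
e2b [0.5537 0.2222 0.078 ] 0.0357 236.5
o1 [0.5412 0.1491 0.064 ] 0.1079 252.6
o2 [0.6337 0.1691 0.064 ] 0.1025 306.0
o3 [0.6762 0.242  0.064 ] 0.1032 354.5
o4 [0.6447 0.3336 0.064 ] 0.1083 48.9
o5 [0.5569 0.3591 0.064 ] 0.1084 98.8
[np.float64(0.033), np.float64(0.052), np.float64(0.036), np.float64(0.054)] [np.float64(120.2), np.float64(30.8), np.float64(304.4), np.float64(206.9)]
[  4.98984451   2.61006701 301.7939549 ]
```

```bash
python3 - <<'E'
from h import *
s=manip.state(); print(s["tool_pos"],abs(s["joint_vel"]).max())
im,c=look("wrist",["knob","port"],"d.png")
g=im.min(2); m=np.zeros_like(g); m[130:225,205:305]=(g[130:225,205:305]>150); 
n,l,st,ce=cv2.connectedComponentsWithStats(m); print(st[1:],ce[1:])
for i in range(1,n):
  if st[i,4]>150: print(ce[i],pix2plane(c,*ce[i],.103))
E
```

```text
[0.57773039 0.2482438  0.40479273] 0.004149610438365226
wrist knob [(0.87, [0.579, 0.242, 0.089])]
wrist port [(0.73, [0.477, 0.202, 0.047])]
[[249 130   5  19  76]
 [205 161  12   8  46]
 [239 173  23  17 292]] [[251.35526316 138.98684211]
 [210.23913043 164.69565217]
 [250.37328767 181.3630137 ]]
[250.37328767 181.3630137 ] [0.57613816 0.24630665 0.103     ]
```

Emit:
{"method": "play_rows", "body": {"increments": [{"offset": [1,-2,40],"twist": 0,"grip": 1},{"offset": [1,-2,80],"twist": 0,"grip": 1},{"offset": [1,-2,115],"twist": 0,"grip": 1},{"offset": [1,-2,140],"twist": 0,"grip": 1},{"offset": [1,-2,150],"twist": 0,"grip": 1}]}}

```text
time: 2.92
tool_pos: [0.5749, 0.2454, 0.2494]
tool_rot: [-0.004, 0.116, 0.993, -0.002]
contact_force: [-0.3, -0.2, -0.7]
gripper_width: 0.997
```

Emit:
{"method": "play_rows", "body": {"increments": [{"offset": [0,0,0],"twist": 0,"grip": 1},{"offset": [0,0,0],"twist": 0,"grip": 0.8},{"offset": [0,0,0],"twist": 0,"grip": 0.7},{"offset": [0,0,0],"twist": 0,"grip": 0.6},{"offset": [0,0,0],"twist": 0,"grip": 0.6}]}}

```text
time: 3.33
tool_pos: [0.5783, 0.246, 0.2585]
tool_rot: [0.002, 0.116, 0.993, 0.001]
contact_force: [-1.3, -0.6, 6.1]
gripper_width: 0.631
```

Emit:
{"method": "play_rows", "body": {"increments": [{"offset": [0,0,0],"twist": 0,"grip": 0.5},{"offset": [0,0,0],"twist": 0,"grip": 0.5},{"offset": [0,0,0],"twist": 0,"grip": 0.5}]}}

```text
time: 3.58
tool_pos: [0.5783, 0.246, 0.2585]
tool_rot: [0.002, 0.116, 0.993, 0.001]
contact_force: [-0.6, 0.6, 6.1]
gripper_width: 0.631
```

```bash
python3 - <<'E'
from h import *
s=manip.state(); print(s["tool_pos"],s["contact_force"],s["ft_torque"],s["gripper_width"],s["joint_vel"].round(3))
im,c=look("wrist",["knob"],"e.png"); im2,_=look("side",[],None)
cv2.imwrite("pics/f.png",np.hstack([cv2.resize(im,(400,300)),cv2.resize(im2[200:384,140:380],(391,300))]))
E
```

```text
[0.5783116  0.24603847 0.25853346] [-0.59601561  0.6273941   6.05696412] [0.26842206 0.2767645  0.07536288] 0.6310004542651109 [ 0.    -0.001 -0.     0.     0.002  0.001]
wrist knob [(0.69, [0.582, 0.243, 0.089])]
```

View pics/f.png

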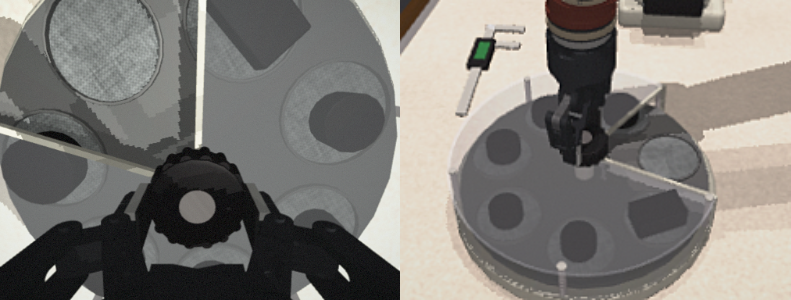

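The gripper holds the knob squarely, with the fingers on either side of it in both views. I now turn it anticlockwise by 0.9 rad, which is a negative twist about the downward tool z.

Emit:
{"method": "play_rows", "body": {"increments": [{"offset": [0,0,0],"twist": -0.1,"grip": 0.5},{"offset": [0,0,0],"twist": -0.2,"grip": 0.5},{"offset": [0,0,0],"twist": -0.3,"grip": 0.5},{"offset": [0,0,0],"twist": -0.4,"grip": 0.5},{"offset": [0,0,0],"twist": -0.5,"grip": 0.5}]}}

```text
time: 4.15
tool_pos: [0.5783, 0.2463, 0.2585]
tool_rot: [0.003, -0.135, 0.991, 0.002]
contact_force: [-1.5, 2.2, 5.5]
gripper_width: 0.628
```

Emit:
{"method": "play_rows", "body": {"increments": [{"offset": [0,0,0],"twist": -0.1,"grip": 0.5},{"offset": [0,0,0],"twist": -0.2,"grip": 0.5},{"offset": [0,0,0],"twist": -0.3,"grip": 0.5},{"offset": [0,0,0],"twist": -0.4,"grip": 0.5},{"offset": [0,0,0],"twist": -0.4,"grip": 0.5}]}}

```text
time: 4.57
tool_pos: [0.5782, 0.2467, 0.2585]
tool_rot: [0.003, -0.329, 0.944, 0.001]
contact_force: [-1.1, 2.8, 5.8]
gripper_width: 0.633
```

```bash
python3 - <<'E'
from h import *
s=manip.state(); print(s["tool_pos"],s["contact_force"],s["ft_torque"],s["gripper_width"],s["joint_vel"].round(3),s["joint_pos"],s["tool_rot"])
im,c=look("side",["weld_mount","port"],"g.png")
im2,_=look("wrist",["weld_mount","port"])
cv2.imwrite("pics/f2.png",np.hstack([cv2.resize(im2,(400,300)),cv2.resize(im[200:384,140:380],(391,300))]))
E
```

```text
[0.57816089 0.24665176 0.25849913] [-1.06955215  2.79534871  5.80581374] [0.99905763 0.52944527 0.05565863] 0.6330399871236437 [-0.     0.    -0.001  0.    -0.     0.121] [ 0.28436231  0.18813066  1.72020748  0.00346319  1.22758833 -1.95836389] [ 0.0029135  -0.32913274  0.944278    0.00148395]
side weld_mount [(0.63, [0.468, 0.208, 0.039])]
side port [(0.55, [0.469, 0.203, 0.041])]
wrist weld_mount [(0.85, [0.474, 0.204, 0.039])]
wrist port []
```

View pics/f2.png

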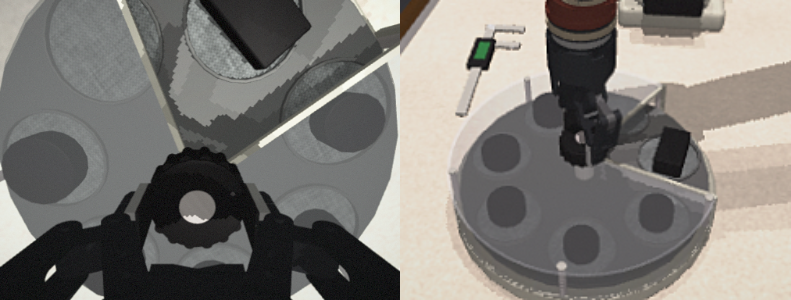

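The mount now stands in the opening, at about (672,152) in the right panel, and its nest sits between the two struts. I let go, rise and measure.

Emit:
{"method": "play_rows", "body": {"increments": [{"offset": [0,0,0],"twist": 0,"grip": 0.7},{"offset": [0,0,0],"twist": 0,"grip": 0.9},{"offset": [0,0,0],"twist": 0,"grip": 1},{"offset": [0,0,-15],"twist": 0,"grip": 1},{"offset": [0,0,-50],"twist": 0,"grip": 1}]}}

```text
time: 5.28
tool_pos: [0.5752, 0.2445, 0.2989]
tool_rot: [-0.006, -0.327, 0.945, 0.0]
contact_force: [-0.4, 0.2, -1.2]
gripper_width: 1.001
```

Emit:
{"method": "play_rows", "body": {"increments": [{"offset": [30,0,-40],"twist": 0,"grip": 1},{"offset": [60,0,-80],"twist": 0,"grip": 1},{"offset": [80,0,-110],"twist": 0,"grip": 1},{"offset": [80,0,-110],"twist": 0,"grip": 1},{"offset": [80,0,-110],"twist": 0,"grip": 1}]}}

```text
time: 5.7
tool_pos: [0.5141, 0.1952, 0.4196]
tool_rot: [0.004, -0.327, 0.945, -0.001]
contact_force: [0.2, 0.7, 0.1]
gripper_width: 1.002
```

```bash
python3 - <<'E'
from h import *
manip.grab_frame("wrist")
s=manip.state(); print(s["time"],s["tool_pos"],abs(s["joint_vel"]).max(),s["tool_rot"])
im,c=look("wrist",["weld_mount","port","knob"],"i.png")
cv2.imwrite("pics/i2.png",cv2.resize(im,(800,600)))
E
```

```text
5.75 [0.51428951 0.19558893 0.41652184] 0.06339569821519384 [ 2.01755987e-03 -3.27107056e-01  9.44985090e-01 -2.88444658e-04]
wrist weld_mount [(0.56, [0.474, 0.205, 0.04]), (0.21, [0.579, 0.245, 0.039])]
wrist port [(0.68, [0.475, 0.203, 0.042])]
wrist knob [(0.91, [0.578, 0.247, 0.091])]
```

View pics/i2.png

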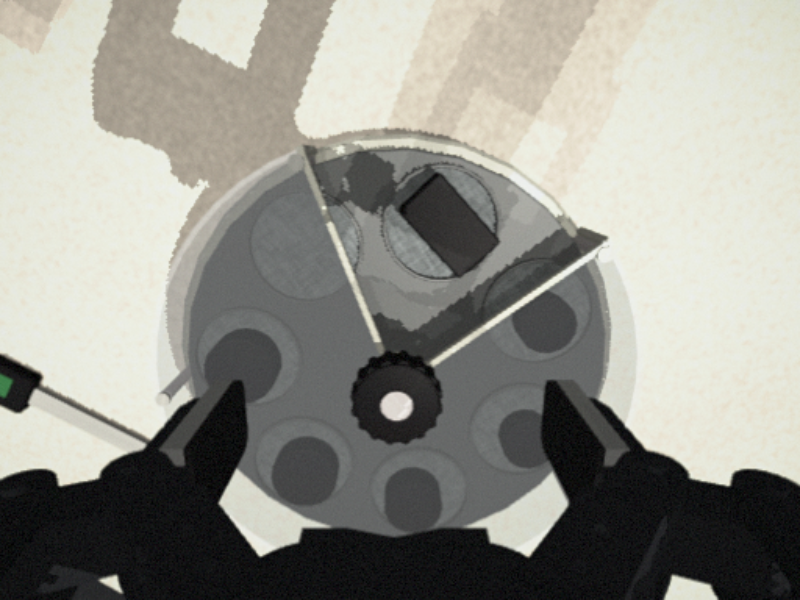

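The picture shows, in 800x600 pixels, the nest centred at (440,221) and the mount's top corners at (437,172), (499,242), (456,276), (400,210). The knob dot is at (397,406). The struts run (309,150)–(379,350) and (605,240)–(432,362).

```bash
python3 - <<'E'
from h import *
for _ in range(2): im,c=look("wrist",[],"j.png")
old=cv2.imread("pics/i.png"); sh,_=cv2.phaseCorrelate(old[80:300,100:400].mean(2).astype(np.float32),im[80:300,100:400].mean(2).astype(np.float32)); print("shift",sh)
s=manip.state(); print(s["tool_pos"],abs(s["joint_vel"]).max())
P=lambda u,v,z:pix2plane(c,u*.64+sh[0],v*.64+sh[1],z)
ang=lambda d:np.degrees(np.arctan2(d[1],d[0]))%360
k=P(397,406,.103); print("knob",k)
n=P(440,221,.045);print("nest",n,np.hypot(*(n-k)[:2]),ang(n-k))
for a,b in [((309,150),(379,350)),((605,240),(432,362))]:
  a=P(*a,.078);b=P(*b,.078);print("edge",ang(a-b),ang(a-k),ang(b-k),np.hypot(*(a-k)[:2]))
q=np.float32([P(*p,.068)[:2] for p in [(437,172),(499,242),(456,276),(400,210)]])
print("mount",q.mean(0),[np.linalg.norm(q[i]-q[(i+1)%4]).round(4) for i in range(4)],[ang(q[(i+1)%4]-q[i]).round(1) for i in range(4)], cv2.minAreaRect(q))
print("port edges proj: tool y dir",ang(R.from_quat(np.roll(s["tool_rot"],-1)).apply([0,1,0])))
E
```

```text
shift (-1.4295710506260093, 3.387141195709944)
[0.51449961 0.19619483 0.41229679] 0.007535577626473461
knob [0.57736847 0.24611665 0.103     ]
nest [0.47530924 0.20283299 0.045     ] 0.1108583015352522 202.98196401169113
edge 235.822208350814 236.87518179364884 241.58395983746357 0.16104134625712566
edge 165.99630490668096 166.17130826778367 166.95079300410305 0.16187167456274043
mount [0.47333914 0.20540293] [np.float32(0.0592), np.float32(0.0346), np.float32(0.0559), np.float32(0.0322)] [np.float32(81.3), np.float32(348.1), np.float32(258.9), np.float32(173.8)] ((0.4739453196525574, 0.2054426372051239), (0.0591532401740551, 0.03458276763558388), 81.3138198852539)
port edges proj: tool y dir 128.24681614723076
```

Emit:
{"method": "play_rows", "body": {"increments": [{"offset": [7,8,10],"twist": -0.12,"grip": 0.9},{"offset": [14,16,30],"twist": -0.24,"grip": 0.8},{"offset": [21,24,50],"twist": -0.36,"grip": 0.65},{"offset": [27,32,70],"twist": -0.48,"grip": 0.65},{"offset": [27,32,90],"twist": -0.6,"grip": 0.65}]}}

```text
time: 6.47
tool_pos: [0.4721, 0.2049, 0.3225]
tool_rot: [-0.001, -0.595, 0.804, 0.001]
contact_force: [1.5, 0.0, -0.0]
gripper_width: 0.648
```

Emit:
{"method": "play_rows", "body": {"increments": [{"offset": [0,0,10],"twist": -0.1,"grip": 0.65},{"offset": [0,0,10],"twist": -0.14,"grip": 0.65},{"offset": [0,0,10],"twist": -0.14,"grip": 0.65},{"offset": [0,0,10],"twist": -0.14,"grip": 0.65},{"offset": [0,0,10],"twist": -0.14,"grip": 0.65}]}}

```text
time: 6.88
tool_pos: [0.4736, 0.2045, 0.3147]
tool_rot: [0.0, -0.647, 0.763, -0.0]
contact_force: [-0.9, -0.4, -0.5]
gripper_width: 0.649
```

```bash
python3 - <<'E'
from h import *
manip.grab_frame("wrist");manip.grab_frame("wrist")
s=manip.state(); print(s["time"],s["tool_pos"],abs(s["joint_vel"]).max(),s["joint_pos"],s["gripper_width"])
im,c=look("wrist",["weld_mount","port"],"k.png")
r=R.from_quat(np.roll(s["tool_rot"],-1)); print("y",np.degrees(np.arctan2(*r.apply([0,1,0])[1::-1])))
print("tool err for mount",totool(np.array([.4735,.2055,.222])-s["tool_pos"]))
print("mount px",proj(c,[.4735,.2055,.068]))
sc=cv2.imread("pics/a.png")[150:260,60:220]; sd=cv2.imread("pics/b.png")[110:150,260:360]
o=np.zeros((600,800,3),np.uint8); o[:330,:480]=cv2.resize(sc,(480,330),interpolation=2); o[330:570,:600]=cv2.resize(sd,(600,240),interpolation=2); o[:240,480:]=cv2.resize(im,(320,240)); cv2.imwrite("pics/l.png",o)
E
```

```text
6.9833 [0.4736166  0.20446661 0.3151256 ] 0.003716276105771856 [ 2.63211480e-01 -1.38226942e-01  1.95108762e+00 -2.15569220e-05
  1.32800068e+00 -2.71419290e+00] 0.6465954234348823
wrist weld_mount [(0.71, [0.47, 0.201, 0.039])]
wrist port []
y 170.59299585303177
tool err for mount [-0.97255905  0.34929922 93.1256706 ]
mount px (np.float64(253.2799045240704), np.float64(204.78301728421394))
```

View pics/l.png

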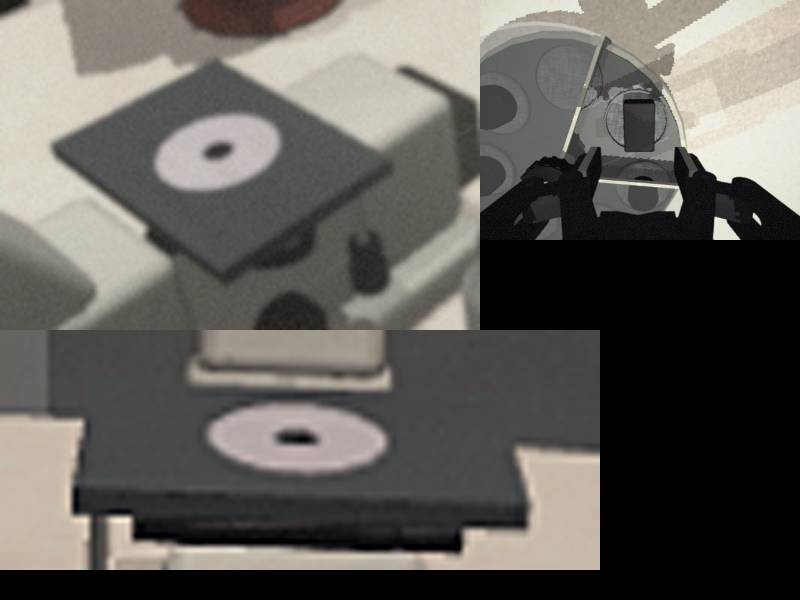

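The inset shows the mount centred between the fingers at pixel (254,202), against a prediction of (253,205), and aligned with the jaws. The stage corners are visible in the scene crop, so I get the stage's direction from them while lowering.

Emit:
{"method": "play_rows", "body": {"increments": [{"offset": [-1,0,30],"twist": 0,"grip": 0.65},{"offset": [-1,0,60],"twist": 0,"grip": 0.65},{"offset": [-1,0,80],"twist": 0,"grip": 0.65},{"offset": [-1,0,93],"twist": 0,"grip": 0.65},{"offset": [-1,0,93],"twist": 0,"grip": 0.65}]}}

```text
time: 7.55
tool_pos: [0.4719, 0.2049, 0.2182]
tool_rot: [-0.003, -0.647, 0.763, 0.001]
contact_force: [-0.2, -0.9, -0.6]
gripper_width: 0.652
```

Emit:
{"method": "play_rows", "body": {"increments": [{"offset": [0,0,0],"twist": 0,"grip": 0.65},{"offset": [0,0,0],"twist": 0,"grip": 0.5},{"offset": [0,0,0],"twist": 0,"grip": 0.4},{"offset": [0,0,0],"twist": 0,"grip": 0.3},{"offset": [0,0,0],"twist": 0,"grip": 0.3}]}}

```text
time: 7.97
tool_pos: [0.4744, 0.2057, 0.2238]
tool_rot: [0.002, -0.647, 0.762, -0.001]
contact_force: [-1.5, 0.0, 6.3]
gripper_width: 0.407
```

```bash
python3 - <<'E'
from h import *
s=manip.state(); print(s["time"],s["tool_pos"],s["contact_force"],s["gripper_width"])
c=manip.get_calibration("scene"); d=manip.get_calibration("side")
ang=lambda d:np.degrees(np.arctan2(d[1],d[0]))
q=[pix2plane(c,60+u/3,150+v/3,.205)[:2] for u,v in [(215,60),(392,165),(224,273),(52,150)]]
print(np.round(q,3),np.mean(q,0),[(np.linalg.norm(q[(i+1)%4]-q[i]).round(3),ang(q[(i+1)%4]-q[i]).round(1)) for i in range(4)])
a=pix2plane(d,260+73/6,110+157/6,.205);b=pix2plane(d,260+528/6,110+171/6,.205);print("side edge",a,b,ang(a-b),np.linalg.norm(a-b))
print("hole",pix2plane(d,260+297/6,110+107/6,.205),pix2plane(c,60+219/3,150+150/3,.205))
E
```

```text
7.9667 [0.47438224 0.20565699 0.22381383] [-1.50175176  0.04069568  6.30826606] 0.40655063246145323
[[ 0.402 -0.257]
 [ 0.624 -0.243]
 [ 0.631 -0.386]
 [ 0.419 -0.405]] [ 0.51916097 -0.32297418] [(np.float64(0.223), np.float64(3.7)), (np.float64(0.144), np.float64(-87.5)), (np.float64(0.212), np.float64(-174.9)), (np.float64(0.149), np.float64(96.7))]
side edge [ 0.61012493 -0.23596319  0.205     ] [ 0.39319291 -0.25676411  0.205     ] 5.477163206896283 0.21792700637329057
hole [ 0.50712492 -0.31837684  0.205     ] [ 0.51337747 -0.32002752  0.205     ]
```

Emit:
{"method": "play_rows", "body": {"increments": [{"offset": [0,0,0],"twist": 0,"grip": 0.3},{"offset": [0,0,-10],"twist": 0,"grip": 0.3},{"offset": [0,0,-30],"twist": 0,"grip": 0.3},{"offset": [0,0,-60],"twist": 0,"grip": 0.3},{"offset": [0,0,-95],"twist": 0,"grip": 0.3}]}}

```text
time: 8.38
tool_pos: [0.4724, 0.205, 0.3159]
tool_rot: [-0.002, -0.647, 0.763, 0.001]
contact_force: [1.2, -0.7, -1.4]
gripper_width: 0.409
```

Emit:
{"method": "play_rows", "body": {"increments": [{"offset": [0,0,-35],"twist": 0.1,"grip": 0.3},{"offset": [0,0,-70],"twist": 0.2,"grip": 0.3},{"offset": [0,0,-105],"twist": 0.3,"grip": 0.3},{"offset": [0,0,-140],"twist": 0.4,"grip": 0.3},{"offset": [0,0,-160],"twist": 0.5,"grip": 0.3}]}}

```text
time: 8.8
tool_pos: [0.4732, 0.2053, 0.4822]
tool_rot: [0.003, -0.436, 0.9, -0.001]
contact_force: [0.3, 0.7, 0.3]
gripper_width: 0.407
```

Emit:
{"method": "play_rows", "body": {"increments": [{"offset": [0,0,0],"twist": 0.1,"grip": 0.3},{"offset": [0,0,0],"twist": 0.2,"grip": 0.3},{"offset": [0,0,0],"twist": 0.3,"grip": 0.3},{"offset": [0,0,0],"twist": 0.4,"grip": 0.3},{"offset": [0,0,0],"twist": 0.5,"grip": 0.3}]}}

```text
time: 9.22
tool_pos: [0.4731, 0.2052, 0.477]
tool_rot: [0.0, -0.2, 0.98, -0.0]
contact_force: [0.7, 0.3, -0.8]
gripper_width: 0.406
```

Emit:
{"method": "play_rows", "body": {"increments": [{"offset": [0,0,0],"twist": 0.1,"grip": 0.3},{"offset": [0,0,0],"twist": 0.2,"grip": 0.3},{"offset": [0,0,0],"twist": 0.32,"grip": 0.3},{"offset": [0,0,0],"twist": 0.32,"grip": 0.3},{"offset": [0,0,0],"twist": 0.32,"grip": 0.3}]}}

```text
time: 9.63
tool_pos: [0.4733, 0.2053, 0.4769]
tool_rot: [0.0, -0.045, 0.999, -0.0]
contact_force: [-0.6, -1.0, -0.9]
gripper_width: 0.407
```

```bash
python3 - <<'E'
from h import *
s=manip.state(); print(s["time"],s["tool_pos"],s["tool_rot"],s["contact_force"],s["gripper_width"],s["joint_pos"].round(2))
print(totool(np.array([.585,-.315,.460])-s["tool_pos"]))
look("side",["weld_mount"],"m.png")
E
```

```text
9.6333 [0.47325355 0.20529923 0.47686609] [ 4.08068255e-05 -4.50831200e-02  9.98983238e-01 -2.17377692e-05] [-0.56215453 -1.02003291 -0.88646322] 0.40746523848906296 [ 0.26 -0.24  1.77 -0.    1.61 -1.4 ]
[ -64.42513762 -528.24894372   16.89609806]
side weld_mount [(0.77, [0.47, 0.206, 0.295])]
```

Emit:
{"method": "play_rows", "body": {"increments": [{"offset": [-2,-20,0],"twist": 0,"grip": 0.3},{"offset": [-6,-55,0],"twist": 0,"grip": 0.3},{"offset": [-11,-92,0],"twist": 0,"grip": 0.3},{"offset": [-16,-129,0],"twist": 0,"grip": 0.3},{"offset": [-20,-166,0],"twist": 0,"grip": 0.3}]}}

```text
time: 10.15
tool_pos: [0.5078, 0.0403, 0.4769]
tool_rot: [0.0, -0.045, 0.999, -0.0]
contact_force: [0.6, -0.2, -1.5]
gripper_width: 0.41
```

Emit:
{"method": "play_rows", "body": {"increments": [{"offset": [-4,-37,0],"twist": 0,"grip": 0.3},{"offset": [-9,-74,0],"twist": 0,"grip": 0.3},{"offset": [-13,-111,0],"twist": 0,"grip": 0.3},{"offset": [-18,-148,0],"twist": 0,"grip": 0.3},{"offset": [-22,-185,0],"twist": 0,"grip": 0.3}]}}

```text
time: 10.57
tool_pos: [0.5459, -0.1425, 0.4769]
tool_rot: [0.0, -0.044, 0.999, -0.0]
contact_force: [-0.6, 0.8, -1.7]
gripper_width: 0.402
```

Emit:
{"method": "play_rows", "body": {"increments": [{"offset": [-4,-37,0],"twist": 0,"grip": 0.3},{"offset": [-9,-74,0],"twist": 0,"grip": 0.3},{"offset": [-13,-111,0],"twist": 0,"grip": 0.3},{"offset": [-18,-148,0],"twist": 0,"grip": 0.3},{"offset": [-22,-175,0],"twist": 0,"grip": 0.3}]}}

```text
time: 10.98
tool_pos: [0.583, -0.316, 0.4763]
tool_rot: [-0.0, -0.044, 0.999, -0.0]
contact_force: [0.7, -0.0, -1.2]
gripper_width: 0.407
```

Emit:
{"method": "play_rows", "body": {"increments": [{"offset": [0,0,0],"twist": 0,"grip": 0.3},{"offset": [0,0,0],"twist": 0,"grip": 0.3},{"offset": [0,0,0],"twist": 0,"grip": 0.3}]}}

```text
time: 11.23
tool_pos: [0.5831, -0.3128, 0.4764]
tool_rot: [-0.0, -0.044, 0.999, 0.0]
contact_force: [0.3, 0.7, -1.1]
gripper_width: 0.403
```

```bash
python3 - <<'E'
from h import *
manip.grab_frame("wrist")
s=manip.state(); print(s["time"],s["tool_pos"],s["tool_rot"],abs(s["joint_vel"]).max(),s["gripper_width"])
im,c=look("wrist",["stage_hole","weld_mount"],"n.png")
cv2.imwrite("pics/n2.png",cv2.resize(im,(800,600)))
np.save("cn.npy",c,allow_pickle=True)
E
```

```text
11.2833 [ 0.58307565 -0.31222323  0.47671877] [-5.21532591e-05 -4.43338063e-02  9.99016745e-01  2.32122688e-04] 0.012419733046508053 0.40515474193089346
wrist stage_hole [(0.66, [0.511, -0.322, 0.203])]
wrist weld_mount [(0.92, [0.583, -0.314, 0.292])]
```

View pics/n2.png

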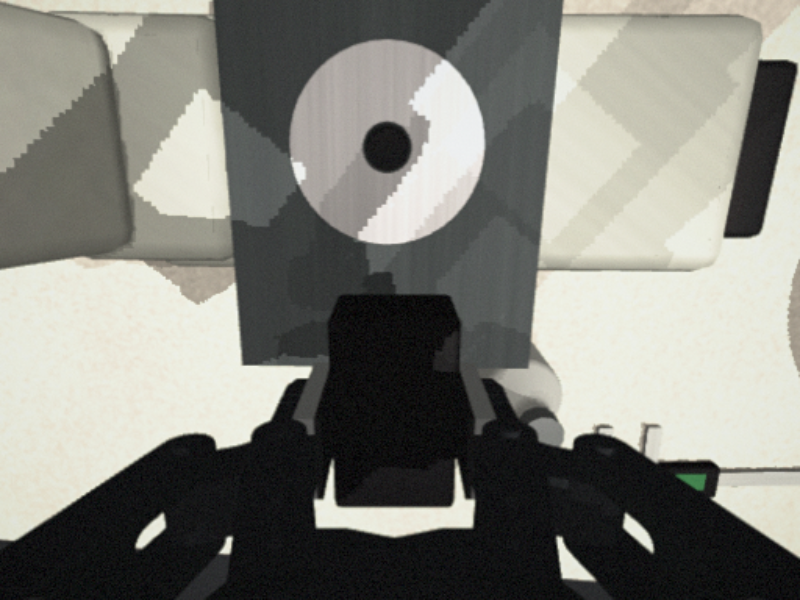

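The stage hole is at (387,147) in 800x600 pixels. The stage's long edges run (215,0)–(242,365) and (562,0)–(530,368), and its short edge (242,365)–(530,368). The held mount's lower front edge is at (340,295)–(452,295).

```bash
python3 - <<'E'
from h import *
c=np.load("cn.npy",allow_pickle=True).item()
im=cv2.imread("pics/n.png"); 
P=lambda u,v,z:pix2plane(c,u*.64,v*.64,z)[:2]
ang=lambda d:np.degrees(np.arctan2(d[1],d[0])).round(2)
h=P(387,147,.205); print("hole",h,"insert",P(387.5,141.5,.205))
for a,b in [((215,1),(242,365)),((562,1),(530,368)),((242,365),(530,368))]:
  a=P(*a,.205);b=P(*b,.205);print(a.round(4),b.round(4),ang(b-a),np.linalg.norm(b-a))
z=.2947
a=P(340,295,z);b=P(452,295,z);print("mount front",a,b,ang(b-a),np.linalg.norm(b-a),(a+b)/2)
a=P(330,318,z+.026);b=P(460,318,z+.026);print("top front",a,b,np.linalg.norm(b-a),(a+b)/2)
s=manip.state(); r=R.from_quat(np.roll(s["tool_rot"],-1)); print("x",ang(r.apply([1,0,0])),"y",ang(r.apply([0,1,0])),s["tool_pos"])
print(totool(np.r_[h,.387]-s["tool_pos"]))
E
```

```text
hole [ 0.50979317 -0.32278901] insert [ 0.50736392 -0.32276507]
[ 0.4573 -0.401 ] [ 0.625  -0.3889] 4.11 0.16815014907532555
[ 0.444  -0.2534] [ 0.6134 -0.2388] 4.91 0.16997260226808378
[ 0.625  -0.3889] [ 0.6134 -0.2388] 94.42 0.15055133636018475
mount front [ 0.55699269 -0.33254607] [ 0.55387061 -0.29741888] 95.08 0.035265655387600785 [ 0.55543165 -0.31498248]
top front [ 0.55609686 -0.33256866] [ 0.55305927 -0.29837203] 0.03433127678098361 [ 0.55457807 -0.31547034]
x -174.9 y 95.1 [ 0.58309693 -0.31182711  0.47708346]
[74.01966713 -4.38506089 90.05828462]
```

Emit:
{"method": "play_rows", "body": {"increments": [{"offset": [35,-2,0],"twist": 0.01,"grip": 0.3},{"offset": [65,-4,10],"twist": 0.01,"grip": 0.3},{"offset": [74.5,-4,35],"twist": 0.01,"grip": 0.3},{"offset": [74.5,-4,60],"twist": 0.01,"grip": 0.3},{"offset": [74.5,-4,72],"twist": 0.01,"grip": 0.3}]}}

```text
time: 11.85
tool_pos: [0.5081, -0.3224, 0.4018]
tool_rot: [-0.001, -0.039, 0.999, 0.001]
contact_force: [-0.3, 0.2, -2.1]
gripper_width: 0.407
```

Emit:
{"method": "play_rows", "body": {"increments": [{"offset": [0,0,6],"twist": 0,"grip": 0.3},{"offset": [0,0,10],"twist": 0,"grip": 0.3},{"offset": [0,0,10],"twist": 0,"grip": 0.3},{"offset": [0,0,10],"twist": 0,"grip": 0.3},{"offset": [0,0,10],"twist": 0,"grip": 0.3}]}}

```text
time: 12.27
tool_pos: [0.5098, -0.3236, 0.3964]
tool_rot: [0.001, -0.039, 0.999, -0.001]
contact_force: [0.0, 0.2, -0.6]
gripper_width: 0.406
```

```bash
python3 - <<'E'
from h import *
s=manip.state(); r=R.from_quat(np.roll(s["tool_rot"],-1)); print(s["time"],s["tool_pos"],np.degrees(np.arctan2(*r.apply([0,1,0])[1::-1])),s["contact_force"],abs(s["joint_vel"]).max())
print(totool(np.array([.509,-.322,.387])-s["tool_pos"]))
im,c=look("wrist",["weld_mount"],"o.png")
cv2.imwrite("pics/o2.png",cv2.resize(im,(800,600)))
np.save("co.npy",c,allow_pickle=True)
E
```

```text
12.2667 [ 0.5097686  -0.32364832  0.39641194] 94.45162235410992 [ 0.00632385  0.17894613 -0.55806504] 0.0024941736650884467
[0.65596855 1.72003615 9.40763201]
wrist weld_mount [(0.59, [0.513, -0.327, 0.211])]
```

View pics/o2.png

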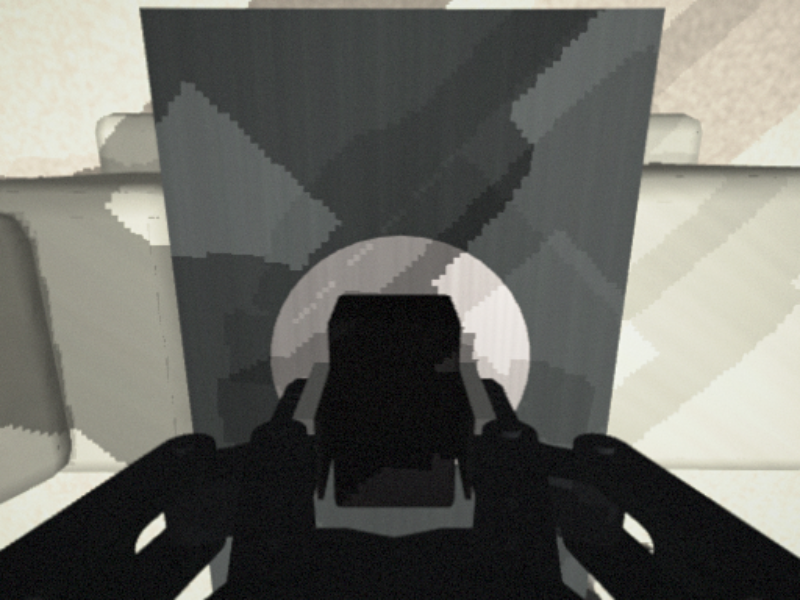

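The mount hovers about 1 cm above the insert. The insert's top is at (400,236) and its sides are at columns 271 and 530; the mount's front lower edge is (340,295)–(452,295). The picture shows the same sideways offset of about 1.6 mm as the pose does.

```bash
python3 - <<'E'
from h import *
c=np.load("co.npy",allow_pickle=True).item(); P=lambda u,v,z:pix2plane(c,u*.64,v*.64,z)
f=P(396,295,.2145); t=P(400,236,.205); l=P(271,345,.205); r=P(530,345,.205)
ctr=cv2.minEnclosingCircle(np.float32([t[:2],l[:2],r[:2]])); print(ctr)
s=manip.state()
print("insert centre vs mount centre(tool mm)",totool(t-f)-[15,0,0])
print("corners",[P(u,v,.205).round(4) for u,v in [(141,9),(664,9)]])
print("pose",totool(np.array([.510,-.3225,.387])-s["tool_pos"]),"front",totool(f-s["tool_pos"]))
E
```

```text
((0.5027889013290405, -0.32331138849258423), 0.044639140367507935)
insert centre vs mount centre(tool mm) [2.16781381 1.30723257 9.47126839]
corners [array([ 0.4065, -0.4054,  0.205 ]), array([ 0.3949, -0.2569,  0.205 ])]
pose [-0.4772104   1.1590098   9.09009847] front [ 27.54575008  -0.42925711 181.5491639 ]
```

Emit:
{"method": "play_rows", "body": {"increments": [{"offset": [1.7,1.3,3],"twist": 0,"grip": 0.3},{"offset": [1.7,1.3,6],"twist": 0,"grip": 0.3},{"offset": [1.7,1.3,7],"twist": 0,"grip": 0.3},{"offset": [1.7,1.3,7],"twist": 0,"grip": 0.3},{"offset": [1.7,1.3,7],"twist": 0,"grip": 0.3}]}}

```text
time: 12.78
tool_pos: [0.5074, -0.3224, 0.3875]
tool_rot: [-0.0, -0.039, 0.999, 0.0]
contact_force: [1.2, 0.5, -0.4]
gripper_width: 0.41
```

Emit:
{"method": "play_rows", "body": {"increments": [{"offset": [0,0,0.5],"twist": 0,"grip": 0.3},{"offset": [0,0,1],"twist": 0,"grip": 0.3},{"offset": [0,0,1],"twist": 0,"grip": 0.3},{"offset": [0,0,1],"twist": 0,"grip": 0.3}]}}

```text
time: 13.12
tool_pos: [0.5074, -0.3224, 0.3869]
tool_rot: [0.0, -0.039, 0.999, -0.0]
contact_force: [-0.7, -0.5, -0.9]
gripper_width: 0.403
```

Emit:
{"method": "play_rows", "body": {"increments": [{"offset": [0,0,0.5],"twist": 0,"grip": 0.3},{"offset": [0,0,1],"twist": 0,"grip": 0.3},{"offset": [0,0,1],"twist": 0,"grip": 0.3},{"offset": [0,0,1],"twist": 0,"grip": 0.3}]}}

```text
time: 13.45
tool_pos: [0.5074, -0.3224, 0.3868]
tool_rot: [0.0, -0.039, 0.999, -0.0]
contact_force: [-2.2, 2.0, 5.7]
gripper_width: 0.408
```

Emit:
{"method": "play_rows", "body": {"increments": [{"offset": [0,0,0],"twist": 0,"grip": 0.45},{"offset": [0,0,0],"twist": 0,"grip": 0.55},{"offset": [0,0,0],"twist": 0,"grip": 0.65},{"offset": [0,0,0],"twist": 0,"grip": 0.7},{"offset": [0,0,0],"twist": 0,"grip": 0.7}]}}

```text
time: 13.87
tool_pos: [0.5074, -0.3224, 0.3853]
tool_rot: [-0.0, -0.039, 0.999, 0.0]
contact_force: [0.5, -0.3, -0.1]
gripper_width: 0.701
```

Emit:
{"method": "play_rows", "body": {"increments": [{"offset": [0,0,-15],"twist": 0,"grip": 0.7},{"offset": [0,0,-45],"twist": 0,"grip": 0.7},{"offset": [0,0,-80],"twist": 0,"grip": 0.7},{"offset": [0,0,-100],"twist": 0,"grip": 0.7},{"offset": [0,0,-110],"twist": 0,"grip": 0.7}]}}

```text
time: 14.28
tool_pos: [0.5076, -0.3225, 0.5003]
tool_rot: [0.002, -0.039, 0.999, -0.002]
contact_force: [0.3, -0.2, 0.7]
gripper_width: 0.698
```

Emit:
{"method": "play_rows", "body": {"increments": [{"offset": [-30,0,0],"twist": 0,"grip": 0.7},{"offset": [-50,0,0],"twist": 0,"grip": 0.7},{"offset": [-60,0,0],"twist": 0,"grip": 0.7},{"offset": [-60,0,0],"twist": 0,"grip": 0.7},{"offset": [-60,0,0],"twist": 0,"grip": 0.7}]}}

```text
time: 14.7
tool_pos: [0.5672, -0.3177, 0.4942]
tool_rot: [-0.001, -0.039, 0.999, 0.001]
contact_force: [-1.3, -0.8, 0.2]
gripper_width: 0.695
```

```bash
python3 - <<'E'
from h import *
manip.grab_frame("wrist"); manip.grab_frame("wrist")
s=manip.state(); print(s["time"],s["tool_pos"],s["contact_force"],abs(s["joint_vel"]).max())
im,c=look("wrist",["weld_mount","stage_hole"],"p.png")
look("side",["weld_mount"],"p_side.png")
cv2.imwrite("pics/p2.png",cv2.resize(im,(800,600)))
np.save("cp.npy",c,allow_pickle=True)
E
```

```text
14.8 [ 0.56661363 -0.31790435  0.49495394] [-1.09349491 -0.70725053 -0.07058252] 0.011424189711058642
wrist weld_mount [(0.9, [0.508, -0.327, 0.201])]
wrist stage_hole []
side weld_mount [(0.54, [0.503, -0.321, 0.203])]
```

View pics/p2.png

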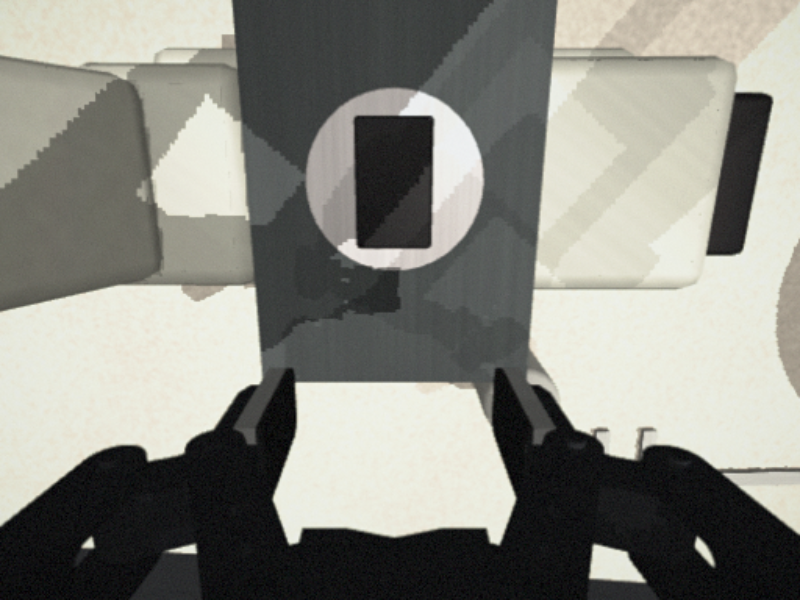

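The mount stands on the insert, with its top spanning columns 355–433 and rows 116–247. The insert spans columns 306–484 and rows 87–270.

```bash
python3 - <<'E'
from h import *
c=np.load("cp.npy",allow_pickle=True).item(); P=lambda u,v,z:pix2plane(c,u*.64,v*.64,z)[:2]
ang=lambda d:np.degrees(np.arctan2(d[1],d[0])).round(2)
q=np.array([P(u,v,.231) for u,v in [(356,116),(433,117),(431,247),(357,247)]])
i=np.array([P(u,v,.205) for u,v in [(306,178),(484,178),(395,87.5),(395,270)]])
print(q.mean(0),[np.linalg.norm(q[j]-q[j-1]).round(4) for j in range(4)],ang(q[2]-q[1]),ang(q[3]-q[0]))
print("insert",(i[0]+i[1])/2,(i[2]+i[3])/2,np.linalg.norm(i[0]-i[1]),np.linalg.norm(i[2]-i[3]))
a=[P(233,1,.205),P(262,378,.205),P(556,1,.205),P(528,380,.205)]; print("stage",ang(a[1]-a[0]),ang(a[3]-a[2]))
E
```

```text
[ 0.50892311 -0.32296222] [np.float64(0.0582), np.float64(0.0339), np.float64(0.0578), np.float64(0.035)] 4.75 3.66
insert [ 0.50720179 -0.32264292] [ 0.50981173 -0.32244909] 0.09002328788946283 0.08988638742775124
stage 4.22 4.87
```

The mount is within about 1 mm of the hole centre and within about 0.5° of the stage's long edge. The gripper is clear, so I hand in.

```bash
python3 -c "
from plant import manip
print(manip.job_done())"
```

```text
the job is handed in; nothing more can be done
None
```

The rectangular mount is on the microscope stage, centred over the hole, and I handed the job in at about 15 s of the 67 s allowed.

**Carousel:** I gripped the knob and turned the carousel anticlockwise, the shorter way, by one nest (measured 51.7° against 51.4° ideal). I let go there.

**Mount:** I lifted it out through the opening and lowered it onto the stage until contact at about 6 N. Then I released it and drew the gripper clear.

**Last checks:**
- **Position:** the mount's centre measured (0.509, -0.323), against about (0.510, -0.322) for the hole and insert, so about 1 mm off.
- **Direction:** its long side is at about 4.2°, and the stage's long edge at about 4.5°.
- **Carousel angle:** the nest measured at 203.0°. The networks' port point gave 203°, but the midpoint between the opening's edges gave about 201°. I judged this to be measuring scatter and did not correct it.
- **Network disagreement:** the wrist and side camera networks put the placed mount 4–6 mm from my own measurement. I relied on the corner measurement from the picture.
- **Other things:** I did not re-measure the other mounts or the things on the bench at the end. The recorded forces stayed below 7 N.

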